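# Gauge the shim gap under a bearing end cover

### The arm

A 6-joint arm with a two-finger parallel gripper is mounted at the origin on the work surface. World frame = base frame: x ahead of the robot, y to its left, z up, the work surface at z = 0. Lengths are in m, angles in rad, forces in N, time in s.
With the tool pointing down it reaches from about 0.25 to 0.8 m from the base axis. Payload 3.9 kg.
Tool frame: the origin (TCP) lies on the centre line of the jaws, within the pads' length; the fingertips stand 8 mm ahead of it and the grasp point (between the pads) lies 11 mm behind it; z points along the fingers, y is the line along which they close (so a half turn about z gives the same grasp; the last joint's range is limited). The gripper opens to 85 mm and grips with 20 to 120 N. Pads are 22 mm wide; open, the fingers measure 114 mm over their backs; the gripper's body (76 mm by 85 mm) begins 54 mm behind the grasp point. The pads swing forward as they close: fully open they stand 13 mm farther back than shut.
Start: joints at [1.26, 0.26, -0.138, 1.173, 0, 1.571], TCP at [0.161, 0.5, 0.239] pointing down, gripper open.
Joint ranges: [-2.78, 2.78], [-0.83, 1.72], [-1.28, 1.37], [-1.9, 2.12], [-1.57, 1.48], [-3.14, 3.14]. Speed limits (rad/s): [2.57, 2.57, 3.14, 3.14, 3.14, 3.14].

### API

Orientations are given as a unit quaternion [w, x, y, z].
In Python, from plant import env gives the robot as it stands.
- The arm moves only by the tool arm_command, never from a script. Its argument "targets" is a list of rows, each a list of 5 numbers: the opening, from -1 (shut) to 1 (fully open), then the shift along the world's x, y, z in m, then the turn about the world's z in rad. A call has 1 to 20 rows; each row shifts and turns the commanded pose from where the row before left it; what a row does not reach is not made up. A row lasts 1/10 s, in which the tool goes at most 50 mm and 8.59 degrees, less where a joint would pass 70% of its speed; a pose out of reach is approached as far as the arm can. A call with a gripper value outside its range is refused whole. The fingers move at their own pace and stop on an object; "squeeze" is the grip in N (left out, the last holds). Time passes only in rows, so rows that do not move let the fingers close. It gives the time, the measured TCP pose, the force, the opening and the grip force at its end, in the units of the state.
- env.get_obs(): the state, without advancing time (a new reading comes with each control period).
- env.read_camera(name): name is "scene" or "top" or "wrist"; returns a dict with "color" (400x640x3 uint8, red, green, blue), "camera_matrix" (3x3 intrinsics, pixels), "T" (4x4, takes a point from camera to world coordinates). Camera axes: x right, y up, looking along -z (the intrinsics and any distortion apply to the point x, -y, -z); pixel columns grow to the right and rows downward; lengths in m; the calibration is good to about 2 mm. A picture is of the moment at which its call begins. There is no depth.
- env.job_done(): hands the job in; it is judged then, once.
The state is a dict: "clock": time; "joint_pos": joint angles; "joint_vel": joint speeds; "joint_torque": joint torques, N m; "tcp_pos": TCP position; "ee_rot": TCP orientation; "ft_force": force on the tool from outside, world axes, zero at the start; "ft_torque": the same for the moment, N m; "gripper_width": finger opening in m; "grasp_force": force on a finger pad.
Only numpy, scipy, OpenCV 4.12 (cv2) and the standard library are available. Lean on these libraries where they do the work, as an engineer would, in place of code of your own. Each camera call takes 0.05 s, during which the arm holds its last target. There are 200 camera calls.

### The job

Set the loose end cover onto the bearing in the housing, spigot down in the bore, gently and not dropped, so that it sits seated and level, and let go of it. Then take the taper gauge by its upright grip and, with the blade lying flat on the flange face, slide it in under the overhanging edge of the cover until it just drags snugly between flange and cover, without prising the cover up. Finish holding the gauge still in the gripper at that depth; do not let go, and leave the wrench, oil bottle and tin alone.

Things in the scene. Friction and masses are not known exactly. Their poses are not given: they have to be found in the camera images.
- housing: Bearing housing fixed on the bench: grey body 160 x 160 x 36 mm under a square bare-steel flange plate 200 x 200 x 14 mm, its flat top face 50 mm above the bench. A round 62 mm bore in its middle holds the bearing ring. Origin: centre of the underside, at bench height; x and y along the sides of the square, z up.
- bearing_top (a point): Centre of the top face of the bearing ring (outer 62, bore 54 mm diameter) in the middle of the flange; the cover's underside rests on it. The ring is immovable and stands 4.0 to 6.5 mm proud of the flange face, different each time: that is the gap left under the seated cover's overhang. The bore is open to 44 mm below the flange face.
- cover: Loose aluminium end cover, 0.75 to 0.95 kg: disc 140 mm diameter, 10 thick; below it a spigot 50 mm diameter, 12 long, tapered to 42 at the foot, on which it starts upright on the bench; on top a gripping boss 34 mm diameter, 34 high. Origin: centre of the spigot's foot; disc underside at z = 12, disc top 22, boss top 56 mm. Seated, it overhangs the ring by 39 mm all round.
- cover_seat (a point): Centre of the cover's disc underside (12 mm above the cover's origin): the face that rests on the bearing ring. z up through the boss.
- gauge: Steel taper gauge, 0.13 to 0.19 kg, standing on its flat underside. Upright black grip 30 mm long (x), 16 wide (y), 64 high. Ahead of it a 20 mm wide neck 10 high, then from x = 35 mm the blade, 20 wide, flat below, top sloping 1 in 7 from 9.9 mm thick down to 2 mm at the tip at x = 90. Origin: on the underside below the middle of the grip; x towards the tip, z up.
- gauge_tip (a point): Middle of the blade's tip edge, on the underside, 90 mm ahead of the gauge's origin. Flat on the flange, the blade meets the cover's edge when the tip is about 14 to 32 mm under it; from there the cover's weight gives a drag of a few newtons, and each further 7 mm would prise the edge up 1 mm.
- wrench: Bystander: steel open-ended wrench 170 mm long lying on the bench beyond the housing. Leave alone.
- oil: Bystander: green oil bottle, 60 mm diameter, 160 mm high, standing beyond the housing. Leave alone.
- tin: Bystander: steel tin 72 mm diameter, 75 mm high, standing beyond the housing. Leave alone.
There are look-alikes about, which are no part of the job. Leave any black look-alike of the cover alone.

How it is judged:
By the outcome, as a careful person would: the job done as asked, in the order asked, and still so for the second after the job is handed in, while the arm keeps its last pose, push and grip.
It also fails if it takes over 72 s, if anything falls off the work surface, if the arm or the gripper's body presses on something with over 40 N, if the wrist force passes 120 N, or if a joint passes its speed limit or range.

## Working session

There is one attempt and no reset: what is moved stays moved. The work goes in short steps, Python scripts to look and compute and a tool call to move; the robot and the scene stay as the last step left them, time stands still between calls to the robot, and variables do not carry over. Pictures are saved under pics/ and viewed, at most 10 in all, crops included, and the job is handed in when it is done.

Besides the shell and the picture viewer there is one more tool, called by a JSON object that holds its "name" and its "arguments". arm_command: Moves the arm, as the interface text tells. Its arguments: {"type":"object","properties":{"targets":{"type":"array"},"squeeze":{"type":"number"}},"required":["targets"]}

```bash
mkdir -p pics; ls; cat > h.py <<'E'
from plant import env
import numpy as np, cv2
def cam(n,f=None):
    r=env.read_camera(n)
    if f: cv2.imwrite('pics/'+f,r['color'][:,:,::-1])
    return r
def ray(r,u,v,z):
    K,T=np.array(r['camera_matrix']),np.array(r['T'])
    d=np.linalg.inv(K)@[u,v,1]; d=T[:3,:3]@[d[0],-d[1],-d[2]]
    o=T[:3,3]; return o+d*(z-o[2])/d[2]
def proj(r,p):
    K,T=np.array(r['camera_matrix']),np.array(r['T'])
    q=T[:3,:3].T@(np.array(p)-T[:3,3]); q=K@[q[0],-q[1],-q[2]]; return q[:2]/q[2]
E
python3 - <<'E'
from h import *
a=cam('top');b=cam('scene')
cv2.imwrite('pics/top.png',a['color'][:,:,::-1]);cv2.imwrite('pics/scene.png',b['color'][:,:,::-1])
print({k:v for k,v in a.items() if k!='color'},b['T'])
print(env.get_obs())
E
```

```text
pics
{'camera_matrix': array([[435.17530281,   0.        , 322.27433368],
       [  0.        , 435.17530281, 202.02373257],
       [  0.        ,   0.        ,   1.        ]]), 'T': array([[-0.02003634,  0.98277602, -0.18371127,  0.34718074],
       [-0.99965324, -0.02283259, -0.01311801, -0.07514343],
       [-0.01708667,  0.18338473,  0.98289271,  1.21242698],
       [ 0.        ,  0.        ,  0.        ,  1.        ]])} [[-0.64239536 -0.51463717  0.56787039  1.26054713]
 [ 0.76629728 -0.42089646  0.48542213  0.53310513]
 [-0.01080164  0.74699046  0.664747    0.91677233]
 [ 0.          0.          0.          1.        ]]
{'clock': 0.1, 'joint_pos': array([ 1.25999300e+00,  2.60612503e-01, -1.39247443e-01,  1.17269359e+00,
        7.84248127e-06,  1.57078820e+00]), 'joint_vel': array([ 0.00150103, -0.00189698,  0.0028426 ,  0.00045971,  0.00035345,
        0.00069527]), 'joint_torque': array([-2.12343593e-04, -4.06508803e+01,  2.54526812e+01,  1.00941252e-02,
        2.26422060e-05,  1.15970508e-06]), 'tcp_pos': array([0.16037182, 0.49927665, 0.23854838]), 'ee_rot': array([-1.39864854e-04,  1.54772863e-01,  9.87949689e-01, -8.67406990e-04]), 'ft_force': array([-0.6735819 ,  0.00575754,  0.04347371]), 'ft_torque': array([ 0.01091263,  0.03202953, -0.0492787 ]), 'grasp_force': 0.0, 'gripper_width': 0.08550016787871711}
```

View pics/top.png

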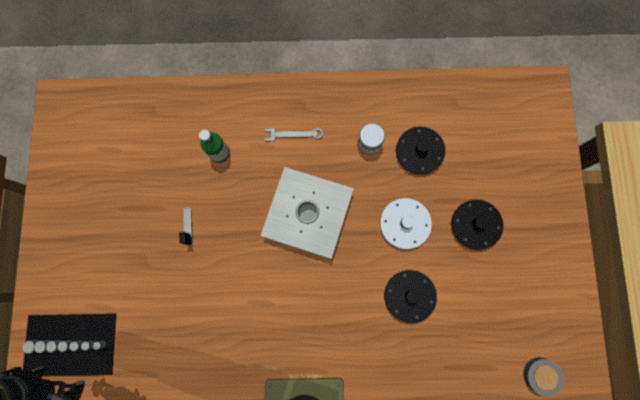

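View pics/scene.png

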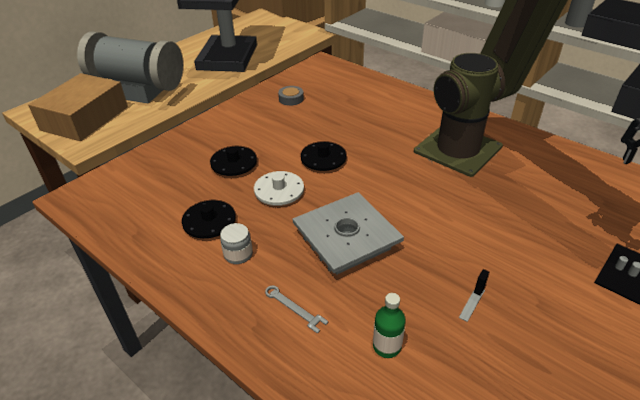

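The top view shows the bright cover at about (406,223), the flange at about (308,213) with its bore at (307,212), and the gauge with its grip at (186,238) and tip at (187,208). The black look-alikes are at (420,150), (477,224) and (410,296).

```bash
cat > m.py <<'E'
from h import *
a=cam('top');b=cam('scene')
def blob(r,uv,lo,box,f=lambda g:g):
    im=r['color'].astype(int); g=im.min(2) 
    m=(g>lo).astype(np.uint8)
    M=np.zeros_like(m);x,y,w=box[0],box[1],box[2];M[y-w:y+w,x-w:x+w]=1
    m*=M
    n,l=cv2.connectedComponents(m); k=(l==l[uv[1],uv[0]]).astype(np.uint8)
    c=max(cv2.findContours(k,cv2.RETR_EXTERNAL,cv2.CHAIN_APPROX_NONE)[0],key=len)
    return c[:,0]
def plane(r,c,z): return np.array([ray(r,u,v,z)[:2] for u,v in c],np.float32)
for n,r,uv,ub in(('top',a,(392,230),(308,240)),('scene',b,(265,190),(345,255))):
    for lo in (110,140):
      c=blob(r,uv,lo,(uv[0]+12,uv[1]-5,45)); p=plane(r,c,.022); e=cv2.fitEllipse(p); print(n,lo,'cover',np.round(e[0],4),np.round(e[1],4))
    for lo in (90,105):
      c=blob(r,ub,lo,(ub[0],ub[1]-25,62)); p=plane(r,c,.05); e=cv2.minAreaRect(p); print(n,lo,'flange',np.round(e[0],4),np.round(e[1],4),e[2])
for z in (.055,): print('bore top',ray(a,307.5,212,z),'scene',ray(b,347,227,z))
for uv in((186,238),(187,208),(190,208),(184,208)): print(uv,ray(a,*uv,.002))
A=a['color'][195:255,160:220]; B=b['color'][260:330,440:510]
C=a['color'][180:240,275:335]
cv2.imwrite('pics/c.png',np.hstack([cv2.resize(q,(390,390),interpolation=cv2.INTER_CUBIC)for q in(A,B)])[:,:,::-1])
E
python3 m.py
```

```text
top 110 cover [ 0.5064 -0.2869] [0.14   0.1406]
top 140 cover [ 0.5063 -0.2871] [0.1379 0.1385]
top 90 flange [ 0.5397 -0.0174] [0.2043 0.2041] 70.98556518554688
top 105 flange [ 0.5398 -0.0174] [0.2023 0.2024] 70.9667739868164
scene 110 cover [ 0.512  -0.2821] [0.1367 0.1431]
scene 140 cover [ 0.5102 -0.283 ] [0.1353 0.1365]
scene 90 flange [ 0.5436 -0.0147] [0.2016 0.2006] 70.97049713134766
scene 105 flange [ 0.5431 -0.0144] [0.1993 0.1995] 70.91474914550781
bore top [ 0.53708432 -0.01932041  0.055     ] scene [ 0.54626084 -0.01108555  0.055     ]
(186, 238) [0.47976865 0.32485017 0.002     ]
(187, 208) [0.56508865 0.3252127  0.002     ]
(190, 208) [0.5648919  0.31665472 0.002     ]
(184, 208) [0.56528545 0.33377273 0.002     ]
```

View pics/c.png

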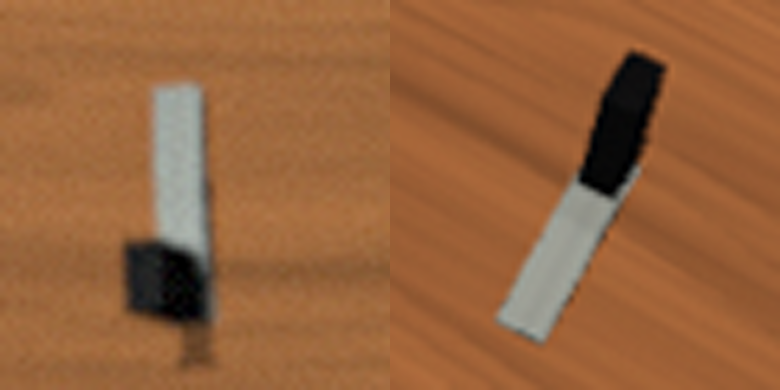

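The crop shows the gauge as one blade and a black grip, with the tip at about (187.4,208.1) in the top view. The cover and flange sizes come out right (140 and 200 mm). The two cameras differ by about 4 mm, so I'll use the mean and refine with the wrist camera.

{"name": "arm_command", "arguments": {"targets": [[1,0.02,-0.046,0,0],[1,0.02,-0.046,0,0],[1,0.02,-0.046,0,0],[1,0.02,-0.046,0,0],[1,0.02,-0.046,0,0],[1,0.02,-0.046,0,0],[1,0.02,-0.046,0,0],[1,0.02,-0.046,0,0],[1,0.02,-0.046,0,0],[1,0.02,-0.046,0,0],[1,0.02,-0.046,0,0],[1,0.02,-0.046,0,0],[1,0.02,-0.046,0,0],[1,0.02,-0.046,0,0],[1,0.02,-0.046,0,0],[1,0.02,-0.046,0,0],[1,0.02,-0.046,0,0],[1,0.007,-0.002,0,0],[1,0,0,0,0],[1,0,0,0,0]], "squeeze": 60}}

```text
clock: 2.2
tcp_pos: [0.5057, -0.2805, 0.2389]
ee_rot: [-0.001, 0.154, 0.988, 0.001]
ft_force: [-0.4, -0.2, 0.7]
gripper_width: 0.0856
grasp_force: 0.0
```

```bash
python3 - <<'E'
from h import *
w=cam('wrist','w1.png');o=env.get_obs();print(o['clock'],o['tcp_pos'],o['ee_rot'],o['ft_force'])
print(w['T'],w['camera_matrix'])
for p in((.5063,-.287,.022),(.512,-.282,.022)):print(proj(w,p))
E
```

```text
2.25 [ 0.50561269 -0.28016721  0.23920819] [-7.21331392e-04  1.54162921e-01  9.88045100e-01  3.90946981e-04] [ 0.59932193 -0.03128649  0.18025556]
[[ 3.04632059e-01 -9.12717295e-01 -2.72298452e-01  4.36402746e-01]
 [ 9.52470101e-01  2.91879651e-01  8.72179842e-02 -2.58285958e-01]
 [-1.26985364e-04 -2.85925528e-01  9.58251833e-01  3.72990817e-01]
 [ 0.00000000e+00  0.00000000e+00  0.00000000e+00  1.00000000e+00]] [[330.94408556   0.         321.19124553]
 [  0.         330.94408556 202.52772946]
 [  0.           0.           1.        ]]
[315.63189084 176.46855471]
[321.64019983 180.00022066]
```

View pics/w1.png

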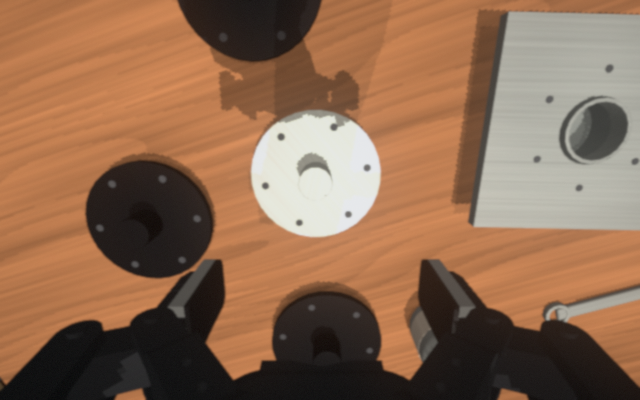

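The wrist view shows the white cover's disc at about (316,174), its boss top at (315,184), and the bearing ring at (595,130). I'll fit these.

```bash
cat > fit.py <<'E'
from h import *
def disc(r,seed,z,lo=140,fl=None):
    g=r['color'].astype(int).min(2); m=(g>lo).astype(np.uint8)
    m=cv2.morphologyEx(m,cv2.MORPH_OPEN,np.ones((3,3)))
    n,l=cv2.connectedComponents(m.astype(np.uint8)); k=(l==l[seed[1],seed[0]]).astype(np.uint8)
    c=max(cv2.findContours(k,cv2.RETR_EXTERNAL,cv2.CHAIN_APPROX_NONE)[0],key=len)
    c=cv2.convexHull(c)[:,0]
    p=np.array([ray(r,u,v,z)[:2] for u,v in c],np.float32)
    return cv2.fitEllipse(p)
E
python3 - <<'E'
from fit import *
w=cam('wrist')
for lo in(120,150,180): print(disc(w,(290,190),.022,lo))
# boss top
for uv in((315,184),(316,183)): print(ray(w,*uv,.056))
print('ring',ray(w,595,130,.055))
E
```

```text
((0.506938636302948, -0.287342369556427), (0.13977672159671783, 0.14186154305934906), 161.51466369628906)
((0.5070421695709229, -0.2874624729156494), (0.13784152269363403, 0.14087367057800293), 161.2772674560547)
((0.5069105625152588, -0.2873433828353882), (0.13670614361763, 0.13948951661586761), 154.59764099121094)
[ 0.50658964 -0.28688118  0.056     ]
[ 0.50592866 -0.28563239  0.056     ]
ring [ 0.53733277 -0.0196055   0.055     ]
```

{"name": "arm_command", "arguments": {"targets": [[1,-0.001,-0.003,-0.035,0],[1,0,0,-0.035,0],[1,0,0,-0.035,0],[1,0,0,-0.03,0],[1,0,0,0,0],[1,0,0,0,0],[1,0,0,0,0],[1,0,0,0,0]]}}

```text
clock: 3.1
tcp_pos: [0.5069, -0.2852, 0.1066]
ee_rot: [0.002, 0.155, 0.988, -0.001]
ft_force: [1.1, -0.2, 0.5]
gripper_width: 0.0855
grasp_force: 0.0
```

```bash
python3 - <<'E'
from h import *
w=cam('wrist','w2.png');o=env.get_obs();print(o['clock'],o['tcp_pos'],o['ft_force'])
E
```

```text
3.15 [ 0.50674289 -0.28524245  0.10629091] [ 0.33850017 -0.54002008 -0.10064978]
```

View pics/w2.png

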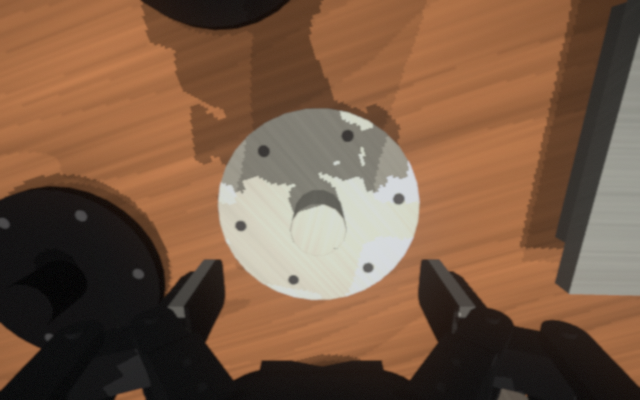

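The boss top at (318,229) is centred between the jaws (x≈321). Next I descend and grip.

{"name": "arm_command", "arguments": {"targets": [[1,0,-0.002,-0.03,0],[1,0,0,-0.025,0],[1,0,0,-0.015,0],[1,0,0,0,0],[1,0,0,0,0],[0,0,0,0,0],[-0.3,0,0,0,0],[-0.6,0,0,0,0],[-1,0,0,0,0],[-1,0,0,0,0],[-1,0,0,0,0],[-1,0,0,0,0],[-1,0,0,0,0],[-1,0,0,0,0],[-1,0,0,0,0]], "squeeze": 70}}

```text
clock: 4.65
tcp_pos: [0.5059, -0.2871, 0.0353]
ee_rot: [0.001, 0.155, 0.988, -0.0]
ft_force: [-1.1, -0.2, 5.6]
gripper_width: 0.0324
grasp_force: 69.3
```

{"name": "arm_command", "arguments": {"targets": [[-1,0,0,0.005,0],[-1,0,0,0.01,0],[-1,0,0,0.02,0],[-1,0,0,0.03,0],[-1,0,0,0.025,0],[-1,0,0,0.01,0],[-1,0.003,0.027,0,0],[-1,0.004,0.03,0,0],[-1,0.004,0.03,0,0],[-1,0.004,0.03,0,0],[-1,0,0,0,0],[-1,0,0,0,0],[-1,0,0,0,0],[-1,0,0,0,0]]}}

```text
clock: 6.05
tcp_pos: [0.5202, -0.1704, 0.1339]
ee_rot: [-0.0, 0.155, 0.988, -0.0]
ft_force: [-0.2, 0.8, -7.0]
gripper_width: 0.0318
grasp_force: 71.4
```

```bash
python3 - <<'E'
from h import *
w=cam('wrist','w3.png');o=env.get_obs();print(o['clock'],o['tcp_pos'],o['ee_rot'],o['ft_force'])
t=cam('top','t3.png')
a=t['color'][150:300,250:450];cv2.imwrite('pics/c3.png',np.vstack([cv2.resize(a,(800,600),interpolation=cv2.INTER_CUBIC)])[:,:,::-1])
E
```

```text
6.1 [ 0.52026343 -0.17045281  0.13405494] [-1.69647201e-04  1.55416344e-01  9.87849042e-01 -4.20856979e-05] [-0.1358819   0.02986915 -7.72630641]
```

View pics/w3.png

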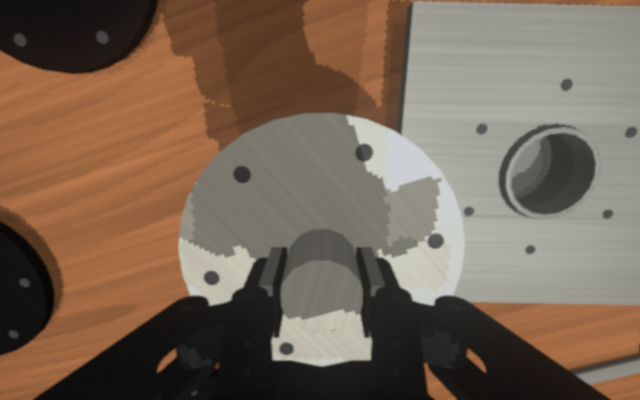

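View pics/c3.png

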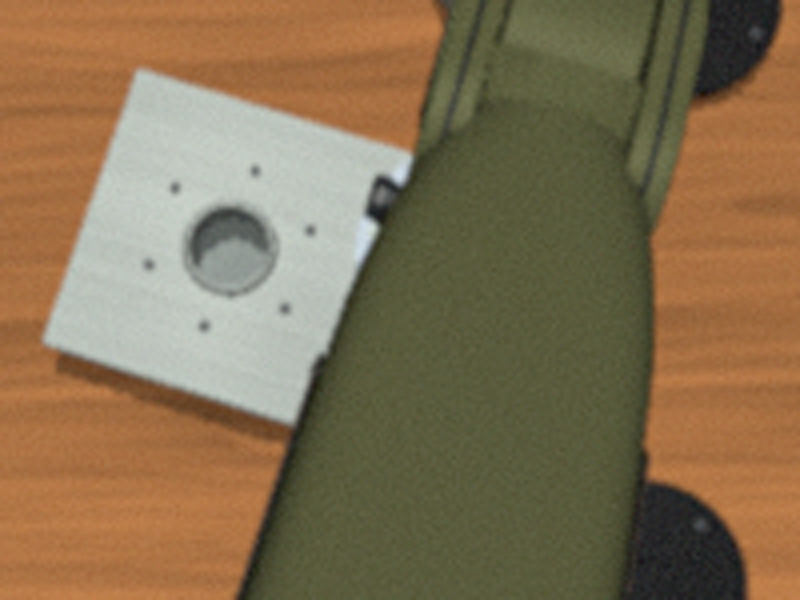

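The cover is held level, at roughly u 180–465 with its boss between the jaws. The ring is at about (549,171) in the wrist view. Now I fit both circles by image gradient.

```bash
cat > circ.py <<'E'
from h import *
from scipy.optimize import minimize
from scipy.ndimage import map_coordinates as mc
def circ(img,r,c0,R,z,sgn,a0=0,a1=360,s=1.0):
    g=cv2.GaussianBlur(img.astype(np.float32).mean(2),(0,0),s)
    th=np.radians(np.arange(a0,a1,3))
    def ring(c,R): 
        q=np.array([proj(r,(c[0]+R*np.cos(t),c[1]+R*np.sin(t),z)) for t in th]); return mc(g,[q[:,1],q[:,0]],order=1,mode='nearest')
    f=lambda c: -sgn*np.mean(np.clip(ring(c,R+.0015)-ring(c,R-.0015),-40,40))
    best=min(((f((c0[0]+i*.0015,c0[1]+j*.0015)),i,j) for i in range(-6,7) for j in range(-6,7)))
    s=minimize(f,[c0[0]+best[1]*.0015,c0[1]+best[2]*.0015],method='Nelder-Mead',options=dict(initial_simplex=np.array([[0,0],[.001,0],[0,.001]])+[c0[0]+best[1]*.0015,c0[1]+best[2]*.0015]))
    return np.round(s.x,4),round(s.fun,1)
E
python3 - <<'E'
from circ import *
w=cam('wrist');t=cam('top')
for z in(.054,.0565):
  for R in(.027,.031):print('w ring',z,R,circ(w['color'],w,(.539,-.018),R,z,1 if R<.03 else -1), 't',circ(t['color'],t,(.539,-.018),R,z,1 if R<.03 else -1,s=.6))
# disc: arc visible far from gripper
v=np.linalg.norm
for p in ((180,240),(465,245),(322,113),(230,140),(425,150),(195,190),(447,185)):
  q=ray(w,*p,.1207)[:2]; print(p,q-[.5202,-.1704],v(q-[.5202,-.1704]))
pts=np.array([ray(w,*p,.1207)[:2] for p in((180,240),(465,245),(322,113),(230,140),(425,150),(195,190),(447,185))])
from scipy.optimize import least_squares
s=least_squares(lambda c:v(pts-c,axis=1)-.07,[.52,-.17]);print(s.x,s.fun)
E
```

```text
w ring 0.054 0.027 (array([ 0.5403, -0.0171]), np.float64(-36.6)) t (array([ 0.5414, -0.0171]), np.float64(-22.4))
w ring 0.054 0.031 (array([ 0.5412, -0.0158]), np.float64(-13.7)) t (array([ 0.5291, -0.0449]), np.float64(-2.3))
w ring 0.0565 0.027 (array([ 0.5395, -0.0185]), np.float64(-36.7)) t (array([ 0.5409, -0.0172]), np.float64(-22.3))
w ring 0.0565 0.031 (array([ 0.5404, -0.017 ]), np.float64(-13.3)) t (array([ 0.5287, -0.0449]), np.float64(-2.3))
(180, 240) [-0.03014985 -0.06165576] 0.0686326931792689
(465, 245) [0.01442402 0.06846395] 0.06996688303290559
(322, 113) [-0.06542972  0.02149932] 0.06887139348402671
(230, 140) [-0.06691076 -0.02055728] 0.06999750760240632
(425, 150) [-0.03633046  0.06015797] 0.0702771970275498
(195, 190) [-0.05076515 -0.04456325] 0.0675498650047226
(447, 185) [-0.01761429  0.06621706] 0.06851979859602124
[ 0.52145239 -0.17020432] [-6.33569815e-04 -4.72679300e-04  2.48601206e-06  1.25236386e-03
  7.66849983e-04 -1.37648683e-03 -1.33578517e-03]
```

{"name": "arm_command", "arguments": {"targets": [[-1,0.002,0.02,0,0],[-1,0.004,0.03,0,0],[-1,0.004,0.03,0,0],[-1,0.004,0.03,0,0],[-1,0.003,0.025,0,0],[-1,0.002,0.015,0,0],[-1,0,0.003,0,0],[-1,0,0,0,0],[-1,0,0,0,0],[-1,0,0,0,0],[-1,0,0,0,0],[-1,0,0,0,0]]}}

```text
clock: 7.45
tcp_pos: [0.5394, -0.0173, 0.1343]
ee_rot: [-0.0, 0.155, 0.988, -0.0]
ft_force: [0.4, 0.2, -6.5]
gripper_width: 0.0323
grasp_force: 71.8
```

```bash
python3 -c "
from h import *
o=env.get_obs();print(o['clock'],o['tcp_pos'],o['ft_force'])"
```

```text
7.45 [ 0.53940572 -0.0172888   0.13430868] [ 0.39777121  0.24116233 -6.4805607 ]
```

{"name": "arm_command", "arguments": {"targets": [[-1,0,0,-0.015,0],[-1,0,0,-0.015,0],[-1,0,0,-0.008,0],[-1,0,0,-0.003,0],[-1,0,0,-0.002,0],[-1,0,0,-0.002,0],[-1,0,0,-0.002,0],[-1,0,0,-0.002,0],[-1,0,0,-0.002,0],[-1,0,0,0,0],[-1,0,0,0,0]]}}

```text
clock: 8.55
tcp_pos: [0.5394, -0.0167, 0.0833]
ee_rot: [-0.0, 0.155, 0.988, -0.0]
ft_force: [0.1, -0.4, -7.5]
gripper_width: 0.0319
grasp_force: 71.9
```

{"name": "arm_command", "arguments": {"targets": [[-1,0,0,-0.001,0],[-1,0,0,-0.001,0],[-1,0,0,-0.001,0],[-1,0,0,0,0],[-1,0,0,0,0]]}}

```text
clock: 9.05
tcp_pos: [0.5394, -0.0167, 0.0803]
ee_rot: [-0.0, 0.155, 0.988, 0.0]
ft_force: [1.0, -0.4, -7.4]
gripper_width: 0.0319
grasp_force: 71.9
```

{"name": "arm_command", "arguments": {"targets": [[-1,0,0,-0.0005,0],[-1,0,0,-0.0005,0],[-1,0,0,0,0]]}}

```text
clock: 9.35
tcp_pos: [0.5396, -0.0167, 0.0798]
ee_rot: [0.0, 0.155, 0.988, 0.0]
ft_force: [-1.0, 1.1, -1.8]
gripper_width: 0.0322
grasp_force: 72.1
```

{"name": "arm_command", "arguments": {"targets": [[-1,0,0,-0.0005,0],[-1,0,0,-0.0005,0],[-1,0,0,0,0]]}}

```text
clock: 9.65
tcp_pos: [0.5396, -0.0167, 0.0798]
ee_rot: [0.001, 0.155, 0.988, 0.0]
ft_force: [-4.1, -0.1, 6.9]
gripper_width: 0.0322
grasp_force: 73.2
```

{"name": "arm_command", "arguments": {"targets": [[-1,0,0,-0.0003,0],[-1,0,0,0,0],[-0.1,0,0,0,0],[0,0,0,0,0],[0.3,0,0,0,0],[0.6,0,0,0,0],[1,0,0,0,0],[1,0,0,0,0],[1,0,0,0,0],[1,0,0,0,0],[1,0,0,0,0]]}}

```text
clock: 10.75
tcp_pos: [0.5394, -0.0167, 0.078]
ee_rot: [-0.0, 0.155, 0.988, -0.0]
ft_force: [0.8, -0.0, 0.2]
gripper_width: 0.0853
grasp_force: 0.0
```

{"name": "arm_command", "arguments": {"targets": [[1,0,0,0.01,0],[1,0,0,0.03,0],[1,0,0,0.04,0],[1,0,0,0.04,0],[1,-0.005,0.035,0.03,0.05],[1,-0.005,0.04,0.0,0.08],[1,-0.005,0.04,0,0.08],[1,-0.005,0.04,0,0.08],[1,-0.005,0.04,0,0.04],[1,-0.005,0.04,0,0],[1,-0.005,0.04,0,0],[1,-0.005,0.04,0,0],[1,-0.005,0.01,0,0],[1,0,0,0,0],[1,0,0,0,0],[1,0,0,0,0]]}}

```text
clock: 12.35
tcp_pos: [0.4947, 0.3069, 0.2283]
ee_rot: [0.0, -0.009, 1.0, -0.0]
ft_force: [-0.4, 0.5, 0.3]
gripper_width: 0.0857
grasp_force: 0.0
```

```bash
python3 - <<'E'
from circ import *
o=env.get_obs();print(o['clock'],o['tcp_pos'],o['ee_rot'],o['ft_force'])
w=cam('wrist','w4.png');t=cam('top','t4.png');s=cam('scene','s4.png')
for z in(.0645,.0665):print(circ(t['color'],t,(.54,-.0175),.07,z,-1,s=.6))
a=s['color'][160:310,270:430];cv2.imwrite('pics/c4.png',np.hstack([cv2.resize(w['color'],(480,300)),cv2.resize(a,(320,300),interpolation=cv2.INTER_CUBIC)])[:,:,::-1])
E
```

```text
12.35 [0.49470082 0.30691371 0.22829405] [ 7.37978855e-05 -8.80280256e-03  9.99961217e-01 -2.65403157e-04] [-0.42632335  0.52902138  0.2842506 ]
(array([ 0.5414, -0.0168]), np.float64(-18.2))
(array([ 0.5412, -0.0169]), np.float64(-18.1))
```

View pics/c4.png

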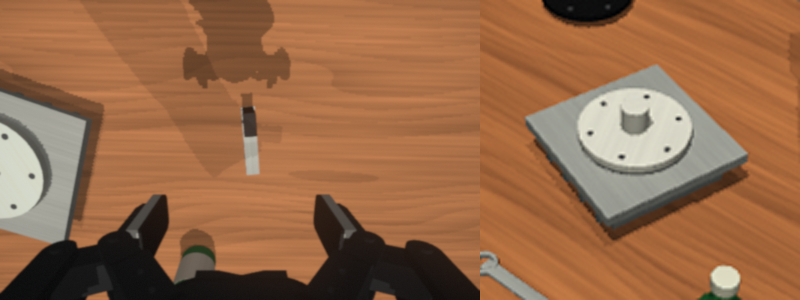

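The cover is seated and level on the flange. The gauge is seen by the wrist camera with its tip at about (336,232). Now I measure it.

```bash
python3 - <<'E'
from h import *
w=cam('wrist')
im=w['color'].astype(int); m=((im.max(2)-im.min(2)<35)&(im.min(2)>90)).astype(np.uint8)
m[:150]=0;m[250:]=0;m[:,:300]=0;m[:,370:]=0
ys,xs=np.nonzero(m);print(len(xs),xs.min(),xs.max(),ys.min(),ys.max())
rows=[(y,xs[ys==y].min(),xs[ys==y].max()) for y in range(ys.min(),ys.max()+1,4)];print(rows)
for y,a,b in rows:
    z=.004
    for _ in range(5):
        p=ray(w,(a+b)/2,y,z); 
        z=np.clip(.002+(.5665-p[0])/7,.002,.0099)
    print(y,np.round(p,4),round(np.linalg.norm(ray(w,a-.5,y,z)-ray(w,b+.5,y,z)),4))
d=(im.max(2)<60).astype(np.uint8);d[:130]=0;d[190:]=0;d[:,:310]=0;d[:,350:]=0
ys,xs=np.nonzero(d);print('grip dark',[(y,xs[ys==y].min(),xs[ys==y].max()) for y in range(ys.min(),ys.max()+1,4)])
print([np.round(proj(w,(.48,.325,z)),1) for z in(0,.064)],[np.round(proj(w,(x,.325,0)),1) for x in(.565,.57)])
E
```

```text
894 322 344 150 232Traceback (most recent call last):
  File "<stdin>", line 6, in <module>
    return umr_minimum(a, axis, None, out, keepdims, initial, where)
ValueError: zero-size array to reduction operation minimum which has no identity
```

```bash
python3 - <<'E'
from h import *
w=cam('wrist')
im=w['color'].astype(int); m=((im.max(2)-im.min(2)<35)&(im.min(2)>90)).astype(np.uint8)
m[:182]=0;m[250:]=0;m[:,:300]=0;m[:,370:]=0
ys,xs=np.nonzero(m)
P=[]
for y in range(ys.min(),ys.max()+1,4):
    q=xs[ys==y]
    if len(q)<8: continue
    a,b=q.min(),q.max(); z=.004
    for _ in range(5):
        p=ray(w,(a+b)/2,y,z); z=np.clip(.002+(.566-p[0])/7,.002,.0099)
    P.append(p);print(y,a,b,np.round(p,4),round(np.linalg.norm(ray(w,a-.5,y,z)-ray(w,b+.5,y,z)),4))
P=np.array(P);print('yaw deg',np.degrees(np.polyfit(P[:,0],P[:,1],1)[0]),'tip x',ray(w,336,ys.max()+.5,.002))
d=(im.max(2)<70).astype(np.uint8);d[:130]=0;d[190:]=0;d[:,:310]=0;d[:,350:]=0
for y in range(134,190,6):
  q=np.nonzero(d[y])[0]
  if len(q): print('grip',y,q.min(),q.max())
E
```

```text
182 325 341 [0.5039 0.3201 0.0099] 0.0185
186 325 341 [0.5084 0.3203 0.0099] 0.0186
190 325 341 [0.513  0.3204 0.0096] 0.0187
194 325 342 [0.5178 0.3211 0.0089] 0.0199
198 326 342 [0.5225 0.3218 0.0082] 0.0189
202 326 342 [0.5274 0.322  0.0075] 0.019
206 326 342 [0.5323 0.3222 0.0068] 0.0191
210 327 343 [0.5372 0.3235 0.0061] 0.0192
214 327 343 [0.5422 0.3236 0.0054] 0.0193
218 328 343 [0.5473 0.3244 0.0047] 0.0183
222 328 343 [0.5524 0.3246 0.0039] 0.0184
226 328 344 [0.5576 0.3253 0.0032] 0.0197
230 329 344 [0.5628 0.3261 0.0025] 0.0186
yaw deg 5.975061665183142 tip x [0.56615216 0.32566207 0.002     ]
grip 146 324 336
grip 152 325 337
grip 158 325 338
grip 164 325 338
grip 170 326 339
grip 176 327 339
```

{"name": "arm_command", "arguments": {"targets": [[1,-0.009,0.005,0,0.045],[1,-0.009,0.005,-0.02,0.04],[1,0,0,-0.04,0],[1,0,0,-0.045,0],[1,0,0,-0.03,0],[1,0,0,0,0],[1,0,0,0,0],[1,0,0,0,0],[1,0,0,0,0]]}}

```text
clock: 13.5
tcp_pos: [0.478, 0.3194, 0.0953]
ee_rot: [0.002, -0.052, 0.999, 0.001]
ft_force: [-0.7, -0.7, -0.1]
gripper_width: 0.0856
grasp_force: 0.0
```

```bash
python3 - <<'E'
from h import *
o=env.get_obs();print(o['clock'],o['tcp_pos'],o['ee_rot'],o['ft_force'])
w=cam('wrist','w5.png')
im=w['color'].astype(int); m=((im.max(2)-im.min(2)<35)&(im.min(2)>90)).astype(np.uint8)
n,l,s,c=cv2.connectedComponentsWithStats(m);print([(s[i],c[i]) for i in range(1,n) if s[i][4]>300])
E
```

```text
13.5 [0.4779565  0.31943664 0.09529405] [ 0.00184434 -0.05225126  0.99863162  0.00113326] [-0.69913251 -0.72448574 -0.051695  ]
[(array([ 305,  265,   26,   48, 1190], dtype=int32), array([318.07983193, 288.30588235]))]
```

View pics/w5.png

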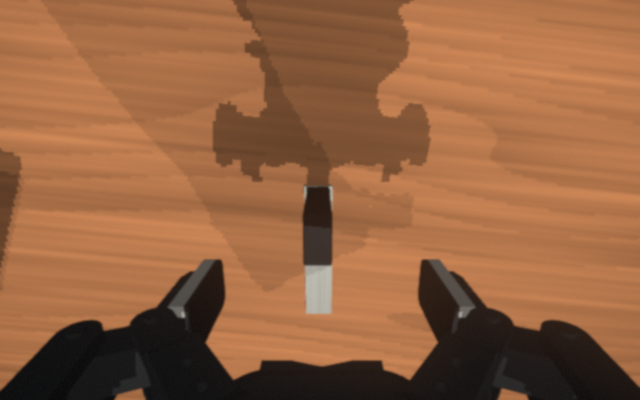

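The gauge (grip at u≈318) lies parallel to the fingers and centred. Next I descend and grip.

{"name": "arm_command", "arguments": {"targets": [[1,-0.001,-0.001,-0.03,0],[1,0,0,-0.025,0],[1,0,0,-0.01,0],[1,0,0,0,0],[1,0,0,0,0],[0,0,0,0,0],[-0.5,0,0,0,0],[-0.8,0,0,0,0],[-1,0,0,0,0],[-1,0,0,0,0],[-1,0,0,0,0],[-1,0,0,0,0],[-1,0,0,0,0],[-1,0,0,0,0],[-1,0,0,0,0],[-1,0,0,0,0]], "squeeze": 70}}

```text
clock: 15.15
tcp_pos: [0.4757, 0.3174, 0.0283]
ee_rot: [0.0, -0.052, 0.999, 0.0]
ft_force: [-0.4, 0.0, 5.0]
gripper_width: 0.0153
grasp_force: 68.6
```

```bash
python3 -c "
from h import *
o=env.get_obs();print(o['clock'],o['tcp_pos'],o['ee_rot'],o['ft_force'],o['ft_torque'])"
```

```text
15.15 [0.47571511 0.31744101 0.02834633] [ 2.72783373e-04 -5.20556377e-02  9.98644141e-01  1.24981970e-04] [-0.41002784  0.01956007  4.97634537] [-0.0989579   0.08841726 -0.02788345]
```

{"name": "arm_command", "arguments": {"targets": [[-1,0,0,0.01,0],[-1,0,0,0.03,0],[-1,0,0,0.04,0],[-1,0,0,0.03,0],[-1,0,0,0.01,0],[-1,-0.004,-0.02,0,0],[-1,-0.008,-0.038,0,0.035],[-1,-0.009,-0.04,0,0.035],[-1,-0.009,-0.04,0,0.035],[-1,-0.009,-0.04,0,0.035],[-1,-0.009,-0.04,0,0.035],[-1,-0.009,-0.04,0,0.035],[-1,-0.009,-0.04,0,0.035],[-1,-0.009,-0.04,0,0.035],[-1,-0.009,-0.04,0,0.035],[-1,-0.007,-0.04,0,0.034],[-1,-0.004,-0.03,0,0],[-1,0,0,0,0],[-1,0,0,0,0],[-1,0,0,0,0]]}}

```text
clock: 17.15
tcp_pos: [0.3798, -0.1298, 0.1473]
ee_rot: [-0.001, -0.225, 0.974, 0.001]
ft_force: [-0.3, 0.5, -2.0]
gripper_width: 0.0155
grasp_force: 68.8
```

```bash
cat > st.py <<'E'
from h import *
o=env.get_obs();q=o['ee_rot'];h=2*np.degrees(np.arctan2(q[2],q[1]))-180
C=np.array([.5412,-.0169]);d=np.array([np.cos(np.radians(25.95)),np.sin(np.radians(25.95))]);n=np.array([-d[1],d[0]])
p=o['tcp_pos'][:2]-C
print('t',o['clock'],'tcp',np.round(o['tcp_pos'],4),'heading',round(h,2),'r',round(-p@d,4),'lat',round(p@n,4),'F along',round(o['ft_force'][:2]@d,2),'lat',round(o['ft_force'][:2]@n,2),'z',round(o['ft_force'][2],2),'M',np.round(o['ft_torque'],2),'grip',o['grasp_force'])
E
python3 st.py
```

```text
t 17.15 tcp [ 0.3798 -0.1298  0.1473] heading 26.01 r 0.1945 lat -0.0309 F along -0.07 lat 0.6 z -2.01 M [-0.01 -0.   -0.  ] grip 68.79286408424377
```

{"name": "arm_command", "arguments": {"targets": [[-1,0.005,0.02,0,0],[-1,0.0045,0.0185,-0.01,0],[-1,0,0,-0.025,0],[-1,0,0,-0.02,0],[-1,0,0,-0.008,0],[-1,0,0,0,0],[-1,0,0,0,0],[-1,0,0,0,0],[-1,0,0,0,0]]}}

```text
clock: 18.05
tcp_pos: [0.3908, -0.0924, 0.0858]
ee_rot: [0.001, -0.225, 0.974, -0.0]
ft_force: [0.0, -0.4, -2.5]
gripper_width: 0.015
grasp_force: 68.9
```

```bash
python3 st.py; python3 - <<'E'
from h import *
w=cam('wrist');t=cam('top');s=cam('scene')
a=s['color'][150:300,290:450];b=t['color'][150:290,240:390]
cv2.imwrite('pics/c6.png',np.hstack([cv2.resize(w['color'],(400,300)),cv2.resize(a,(400,300),interpolation=cv2.INTER_CUBIC)])[:,:,::-1])
E
```

```text
t 18.05 tcp [ 0.3908 -0.0924  0.0858] heading 25.96 r 0.1682 lat -0.0021 F along -0.19 lat -0.39 z -2.49 M [-0.01 -0.02 -0.04] grip 68.92356634140015
```

View pics/c6.png

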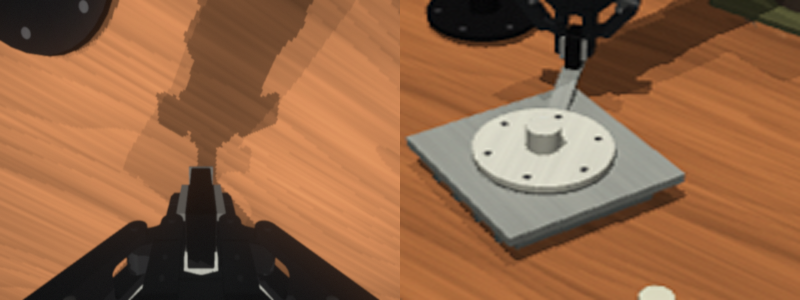

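The gauge points over the flange corner at the cover's middle, with its tip about 7 mm short of the edge. Now I lower it onto the flange.

{"name": "arm_command", "arguments": {"targets": [[-1,-0.001,0.002,-0.002,0],[-1,0,0,-0.002,0],[-1,0,0,-0.001,0],[-1,0,0,-0.001,0],[-1,0,0,0,0],[-1,0,0,0,0]]}}

```text
clock: 18.8
tcp_pos: [0.389, -0.0902, 0.079]
ee_rot: [-0.0, -0.225, 0.974, 0.0]
ft_force: [0.2, 1.1, -2.1]
gripper_width: 0.0151
grasp_force: 68.9
```

{"name": "arm_command", "arguments": {"targets": [[-1,0,0,-0.0005,0],[-1,0,0,-0.0005,0],[-1,0,0,0,0],[-1,0,0,0,0]]}}

```text
clock: 19.2
tcp_pos: [0.3891, -0.0902, 0.0783]
ee_rot: [0.0, -0.225, 0.974, -0.0]
ft_force: [-1.3, -0.2, 3.1]
gripper_width: 0.015
grasp_force: 69.7
```

```bash
python3 st.py
```

```text
t 19.2 tcp [ 0.3891 -0.0902  0.0783] heading 25.97 r 0.1689 lat 0.0006 F along -1.27 lat 0.43 z 3.07 M [-0.04  0.26 -0.06] grip 69.66881275177002
```

{"name": "arm_command", "arguments": {"targets": [[-1,0.0018,0.0009,0,0],[-1,0.0027,0.0013,0,0],[-1,0.0027,0.0013,0,0],[-1,0.0027,0.0013,0,0],[-1,0.0027,0.0013,0,0],[-1,0.0018,0.0009,0,0],[-1,0,0,0,0],[-1,0,0,0,0]]}}

```text
clock: 20.0
tcp_pos: [0.402, -0.0839, 0.0783]
ee_rot: [-0.001, -0.224, 0.974, -0.001]
ft_force: [-5.4, -3.0, 8.5]
gripper_width: 0.015
grasp_force: 70.4
```

```bash
python3 st.py
```

```text
t 20.0 tcp [ 0.402  -0.0839  0.0783] heading 25.93 r 0.1545 lat 0.0007 F along -6.18 lat -0.34 z 8.54 M [-0.4   0.81 -0.  ] grip 70.4080581665039
```

{"name": "arm_command", "arguments": {"targets": [[-1,0,0,0.0004,0],[-1,0,0,0,0],[-1,0,0,0,0]]}}

```text
clock: 20.3
tcp_pos: [0.4036, -0.0831, 0.0783]
ee_rot: [0.0, -0.225, 0.974, 0.0]
ft_force: [-0.7, 0.1, -0.1]
gripper_width: 0.0152
grasp_force: 69.0
```

```bash
python3 st.py
```

```text
t 20.3 tcp [ 0.4036 -0.0831  0.0783] heading 25.97 r 0.1527 lat 0.0007 F along -0.59 lat 0.41 z -0.08 M [-0.05  0.1  -0.01] grip 69.00586366653442
```

{"name": "arm_command", "arguments": {"targets": [[-1,0.0018,0.0009,0,0],[-1,0.0018,0.0009,0,0],[-1,0,0,0,0],[-1,0,0,0,0]]}}

```text
clock: 20.7
tcp_pos: [0.4077, -0.0811, 0.0783]
ee_rot: [0.001, -0.225, 0.974, 0.0]
ft_force: [0.2, -0.1, -1.7]
gripper_width: 0.015
grasp_force: 69.0
```

```bash
python3 st.py
```

```text
t 20.7 tcp [ 0.4077 -0.0811  0.0783] heading 25.98 r 0.1482 lat 0.0007 F along 0.09 lat -0.2 z -1.75 M [ 0.02  0.04 -0.07] grip 69.04715180397034
```

{"name": "arm_command", "arguments": {"targets": [[-1,0.0018,0.0009,-0.0002,0],[-1,0.0018,0.0009,0,0],[-1,0.0018,0.0009,0,0],[-1,0.0018,0.0009,0,0],[-1,0,0,0,0],[-1,0,0,0,0]]}}

```text
clock: 21.3
tcp_pos: [0.4139, -0.0779, 0.0783]
ee_rot: [-0.0, -0.225, 0.974, -0.0]
ft_force: [-4.5, -1.1, 5.1]
gripper_width: 0.0151
grasp_force: 69.8
```

```bash
python3 st.py
```

```text
t 21.3 tcp [ 0.4139 -0.0779  0.0783] heading 25.97 r 0.1411 lat 0.0009 F along -4.52 lat 1.0 z 5.08 M [-0.28  0.61  0.01] grip 69.78927969932556
```

{"name": "arm_command", "arguments": {"targets": [[-1,0.0009,0.00045,0,0],[-1,0.0009,0.00045,0,0],[-1,0,0,0,0],[-1,0,0,0,0]]}}

```text
clock: 21.7
tcp_pos: [0.4155, -0.0771, 0.0783]
ee_rot: [-0.001, -0.225, 0.974, -0.0]
ft_force: [-4.6, -2.5, 5.8]
gripper_width: 0.0153
grasp_force: 70.0
```

```bash
python3 st.py
```

```text
t 21.7 tcp [ 0.4155 -0.0771  0.0783] heading 25.96 r 0.1394 lat 0.0009 F along -5.26 lat -0.21 z 5.79 M [-0.35  0.71  0.03] grip 69.9615204334259
```

{"name": "arm_command", "arguments": {"targets": [[-1,0,0,0.0002,0],[-1,0,0,0,0],[-1,0.0004,0.0002,0,0],[-1,0.0005,0.00025,0,0],[-1,0,0,0,0],[-1,0,0,0,0]]}}

```text
clock: 22.3
tcp_pos: [0.4169, -0.0763, 0.0783]
ee_rot: [0.0, -0.225, 0.974, 0.0]
ft_force: [-1.3, -0.7, 1.2]
gripper_width: 0.015
grasp_force: 69.4
```

```bash
python3 st.py
```

```text
t 22.3 tcp [ 0.4169 -0.0763  0.0783] heading 25.97 r 0.1378 lat 0.0009 F along -1.43 lat -0.06 z 1.2 M [-0.14  0.39  0.01] grip 69.40953254699707
```

{"name": "arm_command", "arguments": {"targets": [[-1,0.0005,0.00025,0,0],[-1,0.0004,0.0002,0,0],[-1,0,0,0,0],[-1,0,0,0,0]]}}

```text
clock: 22.7
tcp_pos: [0.4182, -0.0758, 0.0783]
ee_rot: [0.0, -0.225, 0.974, 0.0]
ft_force: [0.3, 0.0, -1.5]
gripper_width: 0.0153
grasp_force: 69.0
```

```bash
python3 st.py
```

```text
t 22.7 tcp [ 0.4182 -0.0758  0.0783] heading 25.98 r 0.1363 lat 0.0008 F along 0.25 lat -0.1 z -1.54 M [ 0.02 -0.01 -0.02] grip 69.01906371116638
```

{"name": "arm_command", "arguments": {"targets": [[-1,0.0009,0.00045,0,0],[-1,0.0009,0.00045,0,0],[-1,0,0,0,0],[-1,0,0,0,0]]}}

```text
clock: 23.1
tcp_pos: [0.4197, -0.075, 0.0784]
ee_rot: [0.0, -0.225, 0.974, 0.0]
ft_force: [0.5, -0.1, -1.0]
gripper_width: 0.0152
grasp_force: 69.0
```

```bash
python3 st.py
```

```text
t 23.1 tcp [ 0.4197 -0.075   0.0784] heading 25.97 r 0.1347 lat 0.0009 F along 0.39 lat -0.27 z -1.0 M [0.02 0.07 0.01] grip 69.00258421897888
```

{"name": "arm_command", "arguments": {"targets": [[-1,0.0009,0.00045,0,0],[-1,0,0,0,0],[-1,0,0,0,0]]}}

```text
clock: 23.4
tcp_pos: [0.4205, -0.0746, 0.0784]
ee_rot: [0.0, -0.225, 0.974, -0.0]
ft_force: [-0.3, 0.8, -1.1]
gripper_width: 0.0153
grasp_force: 69.0
```

```bash
python3 st.py
```

```text
t 23.4 tcp [ 0.4205 -0.0746  0.0784] heading 25.97 r 0.1338 lat 0.0009 F along 0.05 lat 0.88 z -1.1 M [ 0.02 -0.01 -0.03] grip 69.00197267532349
```

{"name": "arm_command", "arguments": {"targets": [[-1,0.0009,0.00045,0,0],[-1,0,0,0,0],[-1,0,0,0,0]]}}

```text
clock: 23.7
tcp_pos: [0.4214, -0.0742, 0.0784]
ee_rot: [0.0, -0.225, 0.974, 0.0]
ft_force: [-0.2, -0.1, -1.8]
gripper_width: 0.0156
grasp_force: 69.0
```

```bash
python3 st.py
```

```text
t 23.7 tcp [ 0.4214 -0.0742  0.0784] heading 25.97 r 0.1328 lat 0.0009 F along -0.23 lat 0.01 z -1.76 M [-0.02  0.07 -0.02] grip 69.0032422542572
```

{"name": "arm_command", "arguments": {"targets": [[-1,0.0009,0.00045,0,0],[-1,0,0,0,0],[-1,0,0,0,0]]}}

```text
clock: 24.0
tcp_pos: [0.4223, -0.0737, 0.0784]
ee_rot: [0.0, -0.225, 0.974, -0.0]
ft_force: [0.2, 0.1, -1.8]
gripper_width: 0.015
grasp_force: 69.0
```

```bash
python3 st.py
```

```text
t 24.0 tcp [ 0.4223 -0.0737  0.0784] heading 25.97 r 0.1317 lat 0.0009 F along 0.22 lat 0.02 z -1.81 M [-0.02 -0.02  0.  ] grip 69.00256633758545
```

{"name": "arm_command", "arguments": {"targets": [[-1,0.0009,0.00045,-0.0001,0],[-1,0,0,0,0],[-1,0,0,0,0]]}}

```text
clock: 24.3
tcp_pos: [0.4231, -0.0733, 0.0784]
ee_rot: [-0.0, -0.225, 0.974, -0.0]
ft_force: [-1.4, -0.5, -0.1]
gripper_width: 0.0151
grasp_force: 69.1
```

```bash
python3 st.py
```

```text
t 24.3 tcp [ 0.4231 -0.0733  0.0784] heading 25.96 r 0.1309 lat 0.001 F along -1.49 lat 0.2 z -0.12 M [-0.04  0.21  0.05] grip 69.14778470993042
```

{"name": "arm_command", "arguments": {"targets": [[-1,0.0009,0.00045,0,0],[-1,0,0,0,0],[-1,0,0,0,0]]}}

```text
clock: 24.6
tcp_pos: [0.4237, -0.073, 0.0783]
ee_rot: [-0.0, -0.225, 0.974, -0.0]
ft_force: [-3.0, -0.8, 2.8]
gripper_width: 0.0153
grasp_force: 69.3
```

```bash
python3 st.py
```

```text
t 24.6 tcp [ 0.4237 -0.073   0.0783] heading 25.96 r 0.1302 lat 0.001 F along -3.01 lat 0.59 z 2.83 M [-0.27  0.51 -0.03] grip 69.28427338600159
```

{"name": "arm_command", "arguments": {"targets": [[-1,0.0005,0.0002,0.0001,0],[-1,0,0,0,0],[-1,0,0,0,0]]}}

```text
clock: 24.9
tcp_pos: [0.4241, -0.0728, 0.0784]
ee_rot: [-0.0, -0.225, 0.974, -0.0]
ft_force: [-4.6, -2.3, 3.6]
gripper_width: 0.0152
grasp_force: 69.4
```

```bash
python3 st.py
```

```text
t 24.9 tcp [ 0.4241 -0.0728  0.0784] heading 25.96 r 0.1297 lat 0.001 F along -5.16 lat -0.05 z 3.57 M [-0.42  0.72  0.03] grip 69.3677830696106
```

{"name": "arm_command", "arguments": {"targets": [[-1,0.0005,0.0002,0,0],[-1,0,0,0,0],[-1,0,0,0,0]]}}

```text
clock: 25.2
tcp_pos: [0.4241, -0.0727, 0.0784]
ee_rot: [-0.001, -0.225, 0.974, -0.0]
ft_force: [-5.8, -3.0, 4.6]
gripper_width: 0.0153
grasp_force: 69.8
```

```bash
python3 st.py
```

```text
t 25.2 tcp [ 0.4241 -0.0727  0.0784] heading 25.95 r 0.1298 lat 0.001 F along -6.51 lat -0.18 z 4.62 M [-0.5   0.91  0.03] grip 69.81899499893188
```

{"name": "arm_command", "arguments": {"targets": [[-1,0,0,0.0001,0],[-1,0,0,0,0],[-1,0,0,0,0]]}}

```text
clock: 25.5
tcp_pos: [0.4243, -0.0726, 0.0783]
ee_rot: [-0.001, -0.225, 0.974, -0.0]
ft_force: [-4.8, -2.2, 3.5]
gripper_width: 0.0154
grasp_force: 69.6
```

```bash
python3 st.py
```

```text
t 25.5 tcp [ 0.4243 -0.0726  0.0783] heading 25.95 r 0.1294 lat 0.0011 F along -5.28 lat 0.09 z 3.5 M [-0.48  0.8   0.01] grip 69.5905601978302
```

{"name": "arm_command", "arguments": {"targets": [[-1,0,0,0.0001,0],[-1,0,0,0,0],[-1,0,0,0,0],[-1,0,0,0,0]]}}

```text
clock: 25.9
tcp_pos: [0.4244, -0.0726, 0.0784]
ee_rot: [-0.001, -0.225, 0.974, -0.0]
ft_force: [-3.9, -2.5, 2.1]
gripper_width: 0.0153
grasp_force: 69.5
```

```bash
python3 st.py
```

```text
t 25.9 tcp [ 0.4244 -0.0726  0.0784] heading 25.95 r 0.1294 lat 0.001 F along -4.65 lat -0.56 z 2.08 M [-0.46  0.76 -0.01] grip 69.48883652687073
```

{"name": "arm_command", "arguments": {"targets": [[-1,0,0,0.0001,0],[-1,0,0,0,0],[-1,0,0,0,0],[-1,0,0,0,0]]}}

```text
clock: 26.3
tcp_pos: [0.4249, -0.0723, 0.0784]
ee_rot: [-0.0, -0.225, 0.974, 0.0]
ft_force: [-2.6, -1.2, -1.4]
gripper_width: 0.0152
grasp_force: 69.0
```

```bash
python3 st.py
```

```text
t 26.3 tcp [ 0.4249 -0.0723  0.0784] heading 25.97 r 0.1288 lat 0.0011 F along -2.9 lat 0.06 z -1.44 M [-0.37  0.6   0.02] grip 69.04375433921814
```

{"name": "arm_command", "arguments": {"targets": [[-1,0.0005,0.0002,0,0],[-1,0,0,0,0],[-1,0,0,0,0],[-1,0,0,0,0]]}}

```text
clock: 26.7
tcp_pos: [0.4257, -0.072, 0.0786]
ee_rot: [0.0, -0.225, 0.974, 0.0]
ft_force: [-0.9, -1.0, -4.7]
gripper_width: 0.0152
grasp_force: 68.8
```

```bash
python3 st.py
```

```text
t 26.7 tcp [ 0.4257 -0.072   0.0786] heading 25.98 r 0.128 lat 0.001 F along -1.19 lat -0.5 z -4.71 M [-0.17  0.53  0.03] grip 68.7692141532898
```

{"name": "arm_command", "arguments": {"targets": [[-1,-0.0009,-0.00045,-0.0002,0],[-1,-0.0009,-0.00045,0,0],[-1,0,0,0,0],[-1,0,0,0,0]]}}

```text
clock: 27.1
tcp_pos: [0.4246, -0.0731, 0.0788]
ee_rot: [0.001, -0.225, 0.974, -0.0]
ft_force: [0.9, 0.1, -3.4]
gripper_width: 0.0153
grasp_force: 68.7
```

```bash
python3 st.py
```

```text
t 27.1 tcp [ 0.4246 -0.0731  0.0788] heading 25.97 r 0.1294 lat 0.0005 F along 0.81 lat -0.33 z -3.44 M [ 0.08 -0.11  0.03] grip 68.71904611587524
```

{"name": "arm_command", "arguments": {"targets": [[-1,0.0005,0.0002,0,0],[-1,0,0,0,0],[-1,0,0,0,0],[-1,0,0,0,0]]}}

```text
clock: 27.5
tcp_pos: [0.4246, -0.073, 0.0786]
ee_rot: [0.0, -0.225, 0.974, -0.0]
ft_force: [1.3, 0.1, -3.9]
gripper_width: 0.0153
grasp_force: 68.6
```

```bash
python3 st.py
```

```text
t 27.5 tcp [ 0.4246 -0.073   0.0786] heading 25.96 r 0.1294 lat 0.0006 F along 1.19 lat -0.42 z -3.89 M [-0.1  -0.09 -0.09] grip 68.59872221946716
```

{"name": "arm_command", "arguments": {"targets": [[-1,-0.0005,-0.0002,-0.0002,0],[-1,0,0,0,0],[-1,0,0,0,0],[-1,0,0,0,0]]}}

```text
clock: 27.9
tcp_pos: [0.4237, -0.0732, 0.0784]
ee_rot: [-0.0, -0.225, 0.974, -0.0]
ft_force: [0.5, -0.6, -1.9]
gripper_width: 0.0152
grasp_force: 68.8
```

```bash
python3 st.py
```

```text
t 27.9 tcp [ 0.4237 -0.0732  0.0784] heading 25.96 r 0.1303 lat 0.0008 F along 0.16 lat -0.73 z -1.92 M [-0.06 -0.   -0.  ] grip 68.77625942230225
```

{"name": "arm_command", "arguments": {"targets": [[-1,0,0,-0.0002,0],[-1,0,0,0,0],[-1,0,0,0,0],[-1,0,0,0,0]]}}

```text
clock: 28.3
tcp_pos: [0.4237, -0.0732, 0.0783]
ee_rot: [0.0, -0.225, 0.974, -0.0]
ft_force: [-1.2, -0.3, 4.4]
gripper_width: 0.0151
grasp_force: 69.5
```

```bash
python3 st.py
```

```text
t 28.3 tcp [ 0.4237 -0.0732  0.0783] heading 25.96 r 0.1303 lat 0.0008 F along -1.24 lat 0.27 z 4.37 M [-0.02  0.34 -0.04] grip 69.52699184417725
```

{"name": "arm_command", "arguments": {"targets": [[-1,0.0005,0.0002,0.0001,0],[-1,0,0,0,0],[-1,0,0,0,0]]}}

```text
clock: 28.6
tcp_pos: [0.4237, -0.0732, 0.0783]
ee_rot: [-0.001, -0.225, 0.974, -0.0]
ft_force: [-3.2, -1.6, 5.2]
gripper_width: 0.0151
grasp_force: 69.9
```

```bash
python3 st.py
```

```text
t 28.6 tcp [ 0.4237 -0.0732  0.0783] heading 25.95 r 0.1303 lat 0.0008 F along -3.61 lat -0.04 z 5.18 M [-0.24  0.57  0.  ] grip 69.86195683479309
```

{"name": "arm_command", "arguments": {"targets": [[-1,0.0005,0.0002,0,0],[-1,0,0,0,0],[-1,0,0,0,0]]}}

```text
clock: 28.9
tcp_pos: [0.4237, -0.0732, 0.0783]
ee_rot: [-0.001, -0.224, 0.974, -0.0]
ft_force: [-5.2, -2.4, 6.3]
gripper_width: 0.0154
grasp_force: 70.3
```

```bash
python3 st.py
```

```text
t 28.9 tcp [ 0.4237 -0.0732  0.0783] heading 25.95 r 0.1303 lat 0.0008 F along -5.73 lat 0.1 z 6.34 M [-0.34  0.77  0.02] grip 70.25597333908081
```

{"name": "arm_command", "arguments": {"targets": [[-1,0.0005,0.0002,0,0],[-1,0,0,0,0],[-1,0,0,0,0]]}}

```text
clock: 29.2
tcp_pos: [0.4237, -0.0731, 0.0783]
ee_rot: [-0.001, -0.224, 0.974, -0.001]
ft_force: [-6.9, -2.6, 8.8]
gripper_width: 0.0152
grasp_force: 70.4
```

```bash
python3 st.py
```

```text
t 29.2 tcp [ 0.4237 -0.0731  0.0783] heading 25.94 r 0.1303 lat 0.0008 F along -7.31 lat 0.68 z 8.77 M [-0.46  0.97  0.07] grip 70.44854164123535
```

{"name": "arm_command", "arguments": {"targets": [[-1,0,0,0.0002,0],[-1,0,0,0,0],[-1,0,0,0,0]]}}

```text
clock: 29.5
tcp_pos: [0.424, -0.073, 0.0783]
ee_rot: [-0.001, -0.224, 0.974, -0.0]
ft_force: [-4.3, -2.9, 5.4]
gripper_width: 0.0154
grasp_force: 69.9
```

```bash
python3 st.py
```

```text
t 29.5 tcp [ 0.424  -0.073   0.0783] heading 25.94 r 0.13 lat 0.0008 F along -5.15 lat -0.67 z 5.44 M [-0.41  0.72 -0.04] grip 69.88614320755005
```

{"name": "arm_command", "arguments": {"targets": [[-1,0,0,0.0001,0],[-1,0,0,0,0],[-1,0,0,0,0]]}}

```text
clock: 29.8
tcp_pos: [0.4239, -0.073, 0.0784]
ee_rot: [-0.001, -0.224, 0.974, -0.0]
ft_force: [-5.3, -2.9, 4.3]
gripper_width: 0.0154
grasp_force: 69.9
```

```bash
python3 st.py
```

```text
t 29.8 tcp [ 0.4239 -0.073   0.0784] heading 25.94 r 0.13 lat 0.0009 F along -6.07 lat -0.26 z 4.31 M [-0.39  0.68  0.03] grip 69.87858653068542
```

{"name": "arm_command", "arguments": {"targets": [[-1,0,0,0.0002,0],[-1,0,0,0,0],[-1,0,0,0,0]]}}

```text
clock: 30.1
tcp_pos: [0.4243, -0.0727, 0.0784]
ee_rot: [-0.001, -0.225, 0.974, -0.0]
ft_force: [-4.7, -1.8, 1.8]
gripper_width: 0.0151
grasp_force: 69.4
```

```bash
python3 st.py
```

```text
t 30.1 tcp [ 0.4243 -0.0727  0.0784] heading 25.95 r 0.1296 lat 0.001 F along -5.03 lat 0.39 z 1.78 M [-0.41  0.78  0.02] grip 69.44567084312439
```

{"name": "arm_command", "arguments": {"targets": [[-1,0,0,0.0001,0],[-1,0,0,0,0],[-1,0,0,0,0],[-1,0,0,0,0]]}}

```text
clock: 30.5
tcp_pos: [0.4251, -0.0723, 0.0785]
ee_rot: [-0.0, -0.225, 0.974, 0.0]
ft_force: [-2.9, -0.5, -3.2]
gripper_width: 0.0151
grasp_force: 68.9
```

```bash
python3 st.py
```

```text
t 30.5 tcp [ 0.4251 -0.0723  0.0785] heading 25.98 r 0.1286 lat 0.001 F along -2.78 lat 0.84 z -3.2 M [-0.27  0.53  0.03] grip 68.9105486869812
```

{"name": "arm_command", "arguments": {"targets": [[-1,-0.0003,-0.0001,-0.0002,0],[-1,0,0,0,0],[-1,0,0,0,0],[-1,0,0,0,0]]}}

```text
clock: 30.9
tcp_pos: [0.4252, -0.0724, 0.0786]
ee_rot: [0.0, -0.225, 0.974, 0.0]
ft_force: [-1.2, -0.4, -3.9]
gripper_width: 0.0153
grasp_force: 68.8
```

```bash
python3 st.py; python3 - <<'E'
from circ import *
t=cam('top');print(circ(t['color'],t,(.5412,-.0169),.07,.0665,-1,s=.6))
E
```

```text
t 30.9 tcp [ 0.4252 -0.0724  0.0786] heading 25.98 r 0.1286 lat 0.0009 F along -1.23 lat 0.11 z -3.89 M [-0.04  0.42  0.06] grip 68.76136779785156
(array([ 0.5408, -0.0174]), np.float64(-7.2))
```

{"name": "arm_command", "arguments": {"targets": [[-1,0,0,-0.0003,0],[-1,0,0,0,0],[-1,0,0,0,0],[-1,0,0,0,0]]}}

```text
clock: 31.35
tcp_pos: [0.4252, -0.0725, 0.0784]
ee_rot: [0.0, -0.225, 0.974, 0.0]
ft_force: [-1.7, -0.1, -4.4]
gripper_width: 0.0155
grasp_force: 68.9
```

```bash
python3 st.py
```

```text
t 31.35 tcp [ 0.4252 -0.0725  0.0784] heading 25.97 r 0.1287 lat 0.0008 F along -1.58 lat 0.66 z -4.41 M [0.05 0.31 0.09] grip 68.9045763015747
```

{"name": "arm_command", "arguments": {"targets": [[-1,0,0,-0.0002,0],[-1,0,0,0,0],[-1,0,0,0,0],[-1,0,0,0,0]]}}

```text
clock: 31.75
tcp_pos: [0.4252, -0.0725, 0.0783]
ee_rot: [0.0, -0.225, 0.974, 0.0]
ft_force: [-2.3, 0.4, 0.7]
gripper_width: 0.0153
grasp_force: 69.4
```

```bash
python3 st.py
```

```text
t 31.75 tcp [ 0.4252 -0.0725  0.0783] heading 25.97 r 0.1287 lat 0.0007 F along -1.85 lat 1.36 z 0.72 M [0.25 0.43 0.02] grip 69.3584132194519
```

{"name": "arm_command", "arguments": {"targets": [[-1,0,0,0,0],[-1,0,0,0,0],[-1,0,0,0,0],[-1,0,0,0,0],[-1,0,0,0,0]]}}

```text
clock: 32.25
tcp_pos: [0.4252, -0.0726, 0.0783]
ee_rot: [0.0, -0.225, 0.974, 0.0]
ft_force: [-2.7, 1.7, 5.8]
gripper_width: 0.0154
grasp_force: 69.8
```

```bash
python3 st.py; python3 -c "
from plant import env
print(env.job_done())"
```

```text
t 32.25 tcp [ 0.4252 -0.0726  0.0783] heading 25.97 r 0.1287 lat 0.0007 F along -1.65 lat 2.73 z 5.77 M [0.42 0.49 0.07] grip 69.84132885932922
the job is handed in; nothing more can be done
None
```

I handed the job in at 32.3 s with the cover seated on the bearing and let go, and the gauge held still in the gripper, flat on the flange. Its tip is about 32 mm under the cover's edge, roughly 1 mm past first drag, which I estimate lifts the edge by 0.2 mm at most; the last resisting force was about 2 N, and I took no last picture to confirm the cover is still level.

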